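# Prop the storage-bin lid on its stay and fetch the orange jar

## Robot

A 6-joint arm with a two-finger parallel gripper is mounted at the origin on the work surface. World frame = base frame: x ahead of the robot, y to its left, z up, the work surface at z = 0. Lengths are in mm, angles in rad, forces in N, time in s.
With the tool pointing down it reaches from about 350 to 875 mm from the base axis. Payload 4.2 kg.
Tool frame: the origin (TCP) lies at the very end of the fingers, on their centre line; the grasp point (between the pads) lies 19 mm behind it; z points along the fingers, y is the line along which they close (so a half turn about z gives the same grasp; the last joint's range is limited). The gripper opens to 85 mm and grips with 20 to 120 N. Pads are 22 mm wide; open, the fingers measure 114 mm over their backs; the gripper's body (76 mm by 85 mm) begins 54 mm behind the grasp point. The pads swing forward as they close: fully open they stand 13 mm farther back than shut.
Start: joints at [-1.08, 0.385, 0.008, 0, -1.194, -0.259], TCP at [143.599, -608.259, 231.312] pointing down, gripper open.
Joint ranges: [-3.14, 3.14], [-1.21, 2.06], [-1.07, 1.41], [-3.16, 2.05], [-2.99, -0.16], [-3.1, 3.1]. Speed limits (rad/s): [2.79, 2.79, 3.14, 3.14, 3.14, 3.14].

## Interface

Orientations are given as a unit quaternion [x, y, z, w].
In Python, from bench import read_state, get_image, camera_model, job_done gives the robot as it stands.
- The arm moves only by the shell command python3 -m handwheel 'ROWS'. ROWS is JSON, a list of rows, each a list of 7 numbers: the shift along the tool's x, y, z in m, then the turn, a rotation vector about the tool's x, y, z in rad, then the gripper's target within -1 to 1 (fully open at 1, half-way at 0, shut at -1). In form: [[dx, dy, dz, wx, wy, wz, jaw], ...]. A call has 1 to 10 rows; each row is the pose to reach, as a shift and turn from the pose commanded when the call began, along the tool's axes at that moment; what a row does not reach only later rows make up. A row lasts 1/8 s, in which the tool goes at most 62.5 mm and 10.7 degrees, less where a joint would pass 70% of its speed; a pose out of reach is approached as far as the arm can. A call with a gripper value outside its range is refused whole. The fingers move at their own pace and stop on an object; the grip force is fixed at half the most. Time passes only in rows, so rows that repeat a pose let the fingers close. It gives the time, the measured TCP pose, the force, the opening and the grip force at its end, in the units of the state.
- read_state(): the state, without advancing time (a new reading comes with each control period).
- get_image(name): name is "scene" or "side" or "wrist"; returns (picture, depth): 384x512x3 uint8, blue, green, red; 384x512 float32, mm along the optical axis (not along the pixel's ray), 0 where there is no reading.
- camera_model(name): a dict with "K" (3x3 intrinsics, pixels), "rvec" (rotation vector, rad) and "tvec" (3), from world to camera coordinates, as OpenCV has them; the wrist camera has in their place "hand_eye" (4x4, takes a point from camera to tool coordinates, whose origin is the TCP and whose axes are the flange's). Camera axes: x right, y down, z forward; pixel columns grow to the right and rows downward; lengths in mm; the calibration is good to about 2 mm. A picture is of the moment at which its call begins: read the wrist's pose just before it. camera_model takes no time and is no camera call.
- job_done(): hands the job in; it is judged then, once.
The state is a dict: "clock": time; "joints": joint angles; "joint_vel": joint speeds; "joint_efforts": joint torques, N m; "position": TCP position; "ee_rot": TCP orientation; "contact_force": force on the tool from outside, world axes, zero at the start; "wrist_torque": the same for the moment, N m; "gripper_width": finger opening in mm; "grasp_force": force on a finger pad.
Only numpy, scipy, OpenCV 4.12 (cv2) and the standard library are available. Lean on these libraries where they do the work, as an engineer would, in place of code of your own. Each camera call takes 0.05 s, during which the arm holds its last target. There are 200 camera calls.

## Task

Open the teal lid of the white storage bin right up, swing the bin's stay up until it stands against its stop, and lower the lid gently onto it so that the lid stays propped open. Then lift the orange jar out and stand it upright in the free end of the white carry tray. Leave the lid propped and everything else where it stands.

Things in the scene. Friction and masses are not known exactly. Their poses are not given: they have to be found in the camera images.
- bin: White open storage bin, 170 (x) x 260 (y) x 110 (z) mm outside, walls 5 mm thick, inner floor raised to 25 mm above the counter, fixed. Origin: centre of its underside, z up; its front looks along its own -x (roughly towards the robot), the lid hinge runs along its rear (+x) rim, the stay is outside its left (+y) wall.
- lid (a joint): Hinge of the teal lid: 0 = shut, grows as the front edge rises, stop at 1.65 rad (just past upright; let go there it leans on the stop by itself, but from below about 1.5 rad it falls shut). Propped on the stay it rests at about 1.24 rad.
- lid_cleat (a point): Middle of the small white cleat under the lid's left edge, 10 mm (105 to 115 mm from the hinge axis) x 14 x 12 mm deep. It keeps the propped stay's tip from slipping forward: the tip must end up under the lid on the hinge side of it.
- lid_handle (a point): Middle of the white round handle bar of the lid: 12 mm in diameter, 110 mm long along the lid's y, clear grip of 80 mm between its two brackets; it stands 37 mm clear of the lid's front edge. Moves with the lid, 215 mm in front of the hinge axis and 5 mm above the lid's hinge plane; when the lid is shut it lies at (-130, 0, 116) mm in the bin's frame.
- lid_hinge (a point): Point on the lid's hinge axis (along the bin's y): (85, 0, 111) mm in the bin's frame. The lid turns about it: a 172 x 281 x 8 mm panel of 0.3 kg, its underside 2 mm above the rim when shut; in y it reaches from -133 to +148 mm of the bin's centre, so it overhangs the stay on the left.
- stay (a joint): Pivot of the stay: 0 = lying level along the outside of the bin's left wall, tip to the front; grows as the tip rises, stop at 1.693 rad (7 degrees past upright, leaning to the hinge). Slight friction; it stays up by itself at the stop. The stay is a 9 mm steel rod, tip 115 mm from the pivot.
- stay_pin (a point): Grip point of the yellow pin on the stay: 11 mm in diameter, sticking 70 mm out of the rod to the left (+y of the bin). This point lies on the pin, 47 mm from the rod and 95 mm from the pivot axis, so with the stay down it is at (-55, 188, 90) mm in the bin's frame.
- stay_pivot (a point): Pivot of the stay, on the rod's axis: (40, 141, 90) mm in the bin's frame; the axis is along the bin's y.
- jar_orange_center (a point): Centre (half-way up) of the orange jar with paper label and purple cap: 48 mm in diameter, 80 mm tall, the top 18 mm is the 47 mm wide rigid cap, 0.15 to 0.3 kg. It starts upright in the front of the bin, left or right of the middle. Its z axis points up through the cap.
- jar_white_center (a point): Centre of the white jar with blue cap, the same size, standing beside the orange one in the bin: leave it there.
- scrub_block: Yellow and green scrubbing block 45 x 120 x 42 mm, lying at the back of the bin. Origin: centre of its underside.
- tray: White carry tray with teal rim, 210 (x) x 150 (y) x 35 (z) mm outside, walls and floor 5 mm thick, fixed to the counter on the robot's right. Origin: centre of its underside. Its free end is the +x end (own frame, centre of the free space about 45 mm from the tray's centre); the soap box lies in the -x end.
- soap_box: Purple soap box 60 x 100 x 35 mm lying in the -x end of the tray. Origin: centre of its underside.
- spray_can: Blue spray can, 58 mm in diameter, 165 mm tall, standing on the left of the bin. Origin: centre of its underside.
- tub: White and orange tub with red lid, 84 mm in diameter, 118 mm tall, standing behind the tray. Origin: centre of its underside.
- brush: Hand brush, 200 mm long, lying between the robot and the bin. Origin: centre of its underside.

How it is judged (in metres and radians):
On the way, in this order (a step that is already met when the one before it is completed fails the run):
1. The lid is propped on the raised stay while the orange jar is still in the bin (value of joint lid between 1.15 and 1.38 rad and value of joint stay above 1.5 rad and z of jar_orange_center in the frame of bin below 0.075 m and horizontal distance between jar_orange_center and bin below 0.13 m), for 0.3 s.
2. The orange jar is lifted clear out of the bin, with the lid propped (value of joint lid between 1.15 and 1.38 rad and value of joint stay above 1.5 rad and z of jar_orange_center in the frame of bin above 0.16 m), for 0.05 s.
At the end, for the whole second after the job is handed in: The lid is at rest propped on the raised stay (lid at 1.15 to 1.38 rad, stay above 1.5 rad) and the orange jar stands upright (within 0.12 rad) on the floor of the tray, inside its walls in the free end, let go (value of joint lid between 1.15 and 1.38 rad and value of joint stay above 1.5 rad and velocity of joint lid between -0.05 and 0.05 rad/s and x of jar_orange_center in the frame of tray between -0.02 and 0.1 m and y of jar_orange_center in the frame of tray between -0.07 and 0.07 m and z of jar_orange_center in the frame of tray between 0.037 and 0.051 m and angle between jar_orange_center's own z axis and vertical below 0.12 rad); the robot touches nothing.
It fails at once if The lid falls or slams (drops faster than 2.5 rad/s) (velocity of joint lid below -2.5 rad/s).
It fails at once if The orange jar is tipped over (60 degrees) (angle between jar_orange_center's own z axis and vertical above 1.05 rad).
It fails at once if The white jar or the scrubbing block in the bin is pushed more than 40 mm or knocked over (distance of any of jar_white_center, scrub_block from where it was at the start of the episode above 0.04 m or angle between any of jar_white_center, scrub_block's own z axis and vertical above 0.6 rad).
It fails at once if The soap box or the brush is pushed more than 40 mm (distance of any of soap_box, brush from where it was at the start of the episode above 0.04 m).
It fails at once if The spray can or the tub is pushed more than 40 mm or knocked over (distance of any of spray_can, tub from where it was at the start of the episode above 0.04 m or angle between any of spray_can, tub's own z axis and vertical above 0.6 rad).
It also fails if it takes over 70 s, if anything falls off the work surface, if the arm or the gripper's body presses on something with over 40 N, if the wrist force passes 120 N, or if a joint passes its speed limit or range.

## Working session

There is one attempt and no reset: what is moved stays moved. The work goes in short steps, Python scripts to look and compute and a shell command to move; the robot and the scene stay as the last step left them, time stands still between calls to the robot, and variables do not carry over. Pictures are saved under pics/ and viewed, at most 10 in all, crops included, and the job is handed in when it is done.

```bash
ls; mkdir -p pics
cat > h.py <<'E'
import numpy as np, cv2
from scipy.spatial.transform import Rotation as R
from bench import read_state, get_image, camera_model, job_done
def cloud(name):
    s=read_state(); im,d=get_image(name); m=camera_model(name); K=np.array(m["K"],float)
    v,u=np.mgrid[:384,:512]
    p=np.stack([(u-K[0,2])/K[0,0]*d,(v-K[1,2])/K[1,1]*d,d],-1)
    if name=="wrist":
        H=np.array(m["hand_eye"]); p=p@H[:3,:3].T+H[:3,3]
        p=p@R.from_quat(s["ee_rot"]).as_matrix().T+np.array(s["position"])
    else:
        p=(p-np.array(m["tvec"]).ravel())@cv2.Rodrigues(np.array(m["rvec"],float))[0]
    p[d==0]=np.nan
    return im,p
E
python3 - <<'E'
from h import *
s=read_state(); print(s)
ims=[]
for n in("scene","side"):
    im,p=cloud(n); np.savez(f"{n}0.npz",im=im,p=p); cv2.imwrite(f"pics/{n}0.png",im)
    m=camera_model(n); Rm=cv2.Rodrigues(np.array(m["rvec"],float))[0]; print(n,-Rm.T@np.array(m["tvec"]).ravel(),Rm[2])
E
```

```text
pics
{'clock': 0.0, 'joints': array([-1.08040044e+00,  3.85521627e-01,  6.59953699e-03, -5.54617147e-04,
       -1.19397513e+00, -2.58593253e-01]), 'joint_vel': array([ 0.00088618,  0.00010099, -0.000463  , -0.00022943, -0.001132  ,
       -0.00169267]), 'joint_efforts': array([-8.83597804e-04, -3.92288160e+01,  1.88394642e+01,  4.18623894e+00,
       -4.67259626e-03,  1.50443125e-06]), 'position': array([ 143.47136689, -607.69491982,  230.22411996]), 'ee_rot': array([-1.15540313e-01,  9.93302203e-01,  1.07192426e-03, -1.44373366e-04]), 'contact_force': array([-0.09567342,  0.18920784, -0.743636  ]), 'wrist_torque': array([-0.02085416, -0.01165029, -0.02273581]), 'grasp_force': 0.0, 'gripper_width': 85.14060009559245}
scene [1047.06370771 -566.70481648  942.62638769] [-0.43559724  0.53837684 -0.72139131]
side [-244.08046324  776.52312586  720.22974315] [ 0.62439077 -0.5977916  -0.50277368]
```

View pics/scene0.png

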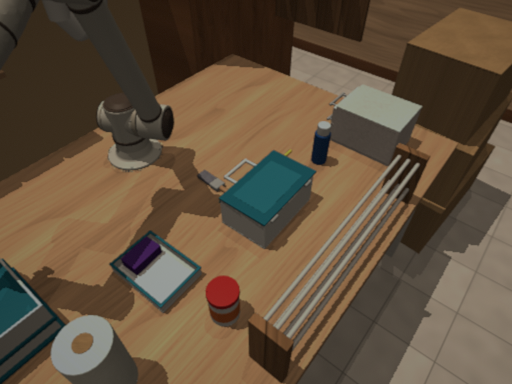

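View pics/side0.png

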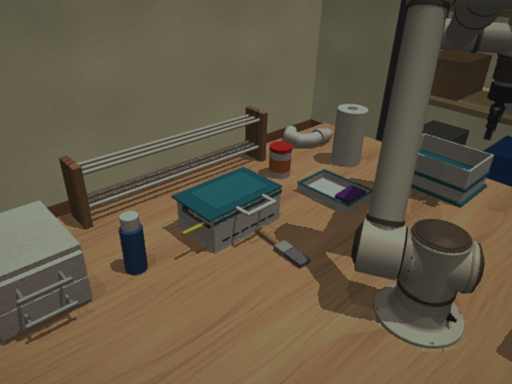

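Scene picture: the teal lid is at about (268,190), handle (240,172), pin (289,153), tray (155,268), can (321,143) and tub (224,300). In the side picture the lid is at (228,192), handle (258,204), yellow pin (195,229), can (133,243) and brush (290,252). Next I fit the poses.

Run:
```python
from h import *
for n in("scene","side"):
    f=np.load(f"{n}0.npz"); im,p=f["im"],f["p"]; hsv=cv2.cvtColor(im,cv2.COLOR_BGR2HSV); H,S,V=cv2.split(hsv)
    z=p[...,2]; x,y=p[...,0],p[...,1]
    def rect(mask,name):
        q=p[mask]
        if len(q)<5: print(n,name,"few");return
        (c,s,a)=cv2.minAreaRect(q[:,:2].astype(np.float32)); print(n,name,len(q),"c",np.round(c,1),"s",np.round(s,1),"a",round(a,2),"z",np.round(np.percentile(q[:,2],[5,50,95]),1))
    roi=(x>250)&(x<900)&(y>-350)&(y<400)
    lid=roi&(H>80)&(H<105)&(S>80)&(z>105)&(z<135)
    k,l,st,_=cv2.connectedComponentsWithStats(lid.astype(np.uint8)); lid=l==(1+st[1:,4].argmax())
    rect(lid,"lid")
    tray=(x>100)&(x<800)&(y<-150)&(y>-650)&(H>80)&(H<105)&(S>80)&(z>15)&(z<45); rect(tray,"trayrim")
    pin=roi&(H>20)&(H<35)&(S>150)&(V>90)&(z>70)&(z<110); rect(pin,"pin")
    print(n,"pinpts",np.round(p[pin].mean(0),1) if pin.any() else None)
    rect((y<-100)&((H<6)|(H>172))&(S>150)&(z>90)&(z<140),"tubtop")
    rect((y>0)&(H>105)&(H<125)&(S>120)&(z>20)&(z<170)&(x<900),"can")
    rect((H>125)&(H<155)&(S>90)&(z>20)&(z<60)&(x>0)&(y>-600),"soap")
    # handle bar: non teal near z 110-130
    hd=roi&(S<60)&(V>90)&(z>112)&(z<132)&(y<250); rect(hd,"white z~120")
    if n=="side":
        v,u=np.nonzero(hd); print(np.c_[u,v][::15].tolist()[:20])
        hh=hd.copy(); hh[:, :230]=0; print(np.round(p[hh][::6],0).tolist()[:30])
```

```text
scene lid 3556 c [573.4  92.5] s [171.3 279.1] a 1.34 z [118.1 121.1 123.8]
scene trayrim 528 c [ 409.6 -407.7] s [480.3 252.3] a 60.29 z [16.1 37.2 40.1]
scene pin 17 c [516.4 276.8] s [ 7.5 33.4] a 4.99 z [93.3 95.4 98.6]
scene pinpts [516.3 276.6  95.9]
scene tubtop 872 c [ 704.4 -266.2] s [78. 82.] a 40.96 z [112.3 118.3 120.9]
scene can 323 c [579.8 387.5] s [48.8 22.2] a 19.61 z [ 25.1  80.2 128.9]
scene soap 727 c [ 404.4 -295.8] s [67.7 97.6] a 3.01 z [25.4 40.3 43.4]
scene white z~120 193 c [551.4 107.8] s [226.2 251.3] a 1.21 z [114.2 120.4 124.1]
side lid 2853 c [571.  97.] s [174.  282.9] a 1.28 z [117.1 119.2 121.3]
side trayrim 238 c [ 469.9 -294.5] s [212.9 158.9] a 1.51 z [30.4 35.2 37.9]
side pin 70 c [511.4 266.7] s [ 9.7 65.8] a 2.37 z [89.6 92.8 95.7]
side pinpts [512.3 265.5  92.8]
side tubtop 224 c [ 700.4 -259.6] s [79.4 84.5] a 23.97 z [106.2 115.8 118.4]
side can 651 c [258.9 205.5] s [783.9  46.7] a 34.22 z [ 26.9  81.5 128.8]
side soap 300 c [ 405.3 -304.7] s [ 64.2 135.3] a 9.56 z [33.3 38.1 40.4]
side white z~120 182 c [548.6  80.4] s [222.6 239.8] a 1.7 z [115.6 118.8 121.3]
[[241, 167], [264, 194], [267, 198], [275, 200], [266, 203], [271, 204], [263, 206], [264, 207], [239, 209], [243, 210], [250, 211], [251, 212], [250, 214]]
[[663.0, -36.0, 117.0], [487.0, 40.0, 119.0], [475.0, 40.0, 120.0], [468.0, 34.0, 118.0], [459.0, 32.0, 118.0], [456.0, 39.0, 115.0], [445.0, 50.0, 121.0], [445.0, 57.0, 121.0], [439.0, 40.0, 117.0], [442.0, 53.0, 118.0], [444.0, 66.0, 119.0], [444.0, 82.0, 122.0], [439.0, 63.0, 116.0], [441.0, 88.0, 122.0], [438.0, 68.0, 116.0], [445.0, 92.0, 119.0], [484.0, 142.0, 118.0], [444.0, 100.0, 120.0], [437.0, 84.0, 116.0], [444.0, 111.0, 121.0], [437.0, 96.0, 118.0], [462.0, 132.0, 118.0], [440.0, 104.0, 116.0], [454.0, 135.0, 120.0], [439.0, 116.0, 119.0], [450.0, 135.0, 118.0], [439.0, 123.0, 119.0], [441.0, 137.0, 120.0], [438.0, 139.0, 119.0]]
```

```bash
cat >> h.py <<'E'
YAW=0.023; C=np.array([571.,88.,0]); RB=R.from_euler("z",YAW)
HINGE=np.array([85,0,111.])
def b2w(q): return C+RB.apply(q)
def orient(a, yaw=YAW, spin=0.):  # a: 0 = down, pi/2 = ahead; fingers close in the x-z plane; spin about tool z
    m=np.array([[0,-np.cos(a),np.sin(a)],[-1,0,0],[0,-np.sin(a),-np.cos(a)]])
    return R.from_euler("z",yaw)*R.from_matrix(m)*R.from_euler("z",spin)
def handle(th): return HINGE+np.array([-215*np.cos(th)+5*np.sin(th),0,215*np.sin(th)+5*np.cos(th)])
def pin(th,y=195): return np.array([40-95*np.cos(th),y,90+95*np.sin(th)])
def rows(targets, off=19):
    """targets: (grasp point world, R). prints shift/turn from present pose"""
    s=read_state(); p0=np.array(s["position"]); R0=R.from_quat(s["ee_rot"])
    print("at",np.round(p0,1),"q",np.round(s["joints"],2),"t",round(s["clock"],2),"F",np.round(s["contact_force"],1))
    for g,Rt in targets:
        tcp=np.asarray(g)+off*Rt.as_matrix()[:,2]
        print(np.round(tcp,0),[*np.round(R0.inv().apply(tcp-p0)/1000,3).tolist(),*np.round((R0.inv()*Rt).as_rotvec(),3).tolist()])
E
python3 - <<'E'
from h import *
rows([((420,-250,280),orient(0.1,-0.5)), (b2w(handle(0))+[-20,0,90],orient(.3))])
E
```

```text
at [ 143.5 -607.8  230.3] q [-1.08  0.39  0.01 -0.   -1.19 -0.26] t 0.1 F [-0.5  0.8  0.7]
[ 422. -251.  261.] [-0.353, 0.284, -0.03, 0.096, -0.041, -0.839]
[427.  85. 188.] [-0.435, 0.609, 0.044, 0.254, -0.203, -1.352]
```

```bash
python3 -m handwheel '[[-0.353,0.284,-0.03,0.1,-0.04,-0.84,-0.3],[-0.353,0.284,-0.03,0.1,-0.04,-0.84,-0.3],[-0.353,0.284,-0.03,0.1,-0.04,-0.84,-0.3],[-0.353,0.284,-0.03,0.1,-0.04,-0.84,-0.3],[-0.353,0.284,-0.03,0.1,-0.04,-0.84,-0.3],[-0.353,0.284,-0.03,0.1,-0.04,-0.84,-0.3],[-0.353,0.284,-0.03,0.1,-0.04,-0.84,-0.3],[-0.353,0.284,-0.03,0.1,-0.04,-0.84,-0.3]]'
python3 - <<'E'
from h import *
rows([(b2w(handle(0))+[-20,0,90],orient(.3))])
E
```

```text
clock: 1.1
position: [423.4, -248.2, 261.4]
ee_rot: [-0.512, 0.857, -0.046, 0.025]
contact_force: [-0.3, 0.1, 0.5]
gripper_width: 29.6
grasp_force: 0.0
at [ 423.4 -248.2  261.4] q [-0.18  0.08 -0.34  0.04 -1.05 -0.34] t 1.1 F [-0.3  0.1  0.5]
[427.  85. 188.] [-0.295, 0.162, 0.056, 0.192, -0.108, -0.506]
```

```bash
python3 -m handwheel '[[-0.295,0.162,0.056,0.19,-0.11,-0.51,-0.3],[-0.295,0.162,0.056,0.19,-0.11,-0.51,-0.3],[-0.295,0.162,0.056,0.19,-0.11,-0.51,-0.3],[-0.295,0.162,0.056,0.19,-0.11,-0.51,-0.3],[-0.295,0.162,0.056,0.19,-0.11,-0.51,-0.3],[-0.295,0.162,0.056,0.19,-0.11,-0.51,-0.3],[-0.295,0.162,0.056,0.19,-0.11,-0.51,-0.3],[-0.295,0.162,0.056,0.19,-0.11,-0.51,-0.3]]'
python3 - <<'E'
from h import *
im,p=cloud("wrist"); cv2.imwrite("pics/w1.png",im); np.savez("w1.npz",im=im,p=p)
hsv=cv2.cvtColor(im,cv2.COLOR_BGR2HSV); H,S,V=cv2.split(hsv)
m=(S<60)&(V>80)&(p[...,2]>105)&(p[...,2]<135)&(p[...,0]<455)&(p[...,0]>425)
q=p[m]; print(len(q), np.round(np.percentile(q,[3,25,50,75,97],axis=0),1) if len(q) else "")
rows([(b2w(handle(0))+[-14,0,45],orient(.3)),(b2w(handle(0)),orient(.3))])
E
```

```text
clock: 2.1
position: [426.2, 81.5, 187.3]
ee_rot: [0.707, -0.692, 0.103, -0.106]
contact_force: [0.8, -0.0, -0.2]
gripper_width: 29.8
grasp_force: 0.0
1844 [[437.   30.8 116.9]
 [439.4  49.5 119.4]
 [442.2  77.9 120.5]
 [445.5 109.7 121.3]
 [452.9 135.1 122.2]]
at [426.4  81.3 187.5] q [ 0.68 -0.05 -0.81  0.32 -0.6  -0.91] t 2.15 F [-0.3 -0.1  0.2]
[433.  85. 143.] [-0.004, 0.007, 0.045, 0.002, 0.001, -0.003]
[447.  85.  98.] [-0.003, 0.007, 0.092, 0.002, 0.001, -0.003]
```

View pics/w1.png

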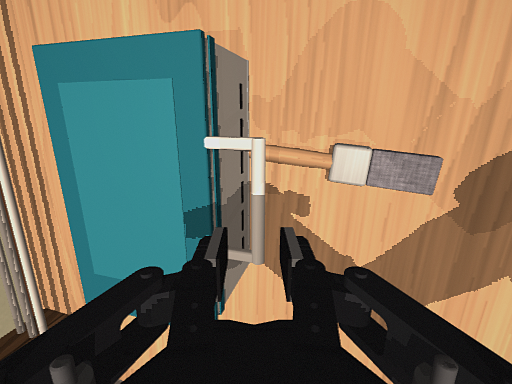

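The wrist view shows the bar at column 258, rows 140–260, between the two open fingers, with its centre measured at about (441, 84, 116). The next step is to descend and grip.

```bash
python3 -m handwheel '[[-0.003,0.007,0.045,0,0,0,-0.3],[-0.003,0.007,0.07,0,0,0,-0.3],[-0.003,0.007,0.092,0,0,0,-0.3],[-0.003,0.007,0.092,0,0,0,-0.3],[-0.003,0.007,0.092,0,0,0,-1],[-0.003,0.007,0.092,0,0,0,-1],[-0.003,0.007,0.092,0,0,0,-1],[-0.003,0.007,0.092,0,0,0,-1]]'
python3 - <<'E'
from h import *
print(read_state()["grasp_force"],read_state()["gripper_width"])
rows([(b2w(handle(t)),orient(.3+.7*t)) for t in np.arange(.05,.66,.1)])
E
```

```text
clock: 3.15
position: [449.3, 85.2, 100.3]
ee_rot: [0.705, -0.693, 0.105, -0.108]
contact_force: [12.1, -8.7, -2.7]
gripper_width: 9.8
grasp_force: 58.3
58.26803147792816 9.806053398636639
at [449.3  85.2 100.3] q [ 0.56  0.13 -0.99  0.71 -0.24 -1.22] t 3.15 F [12.1 -8.7 -2.7]
[448.  85. 109.] [0.0, -0.001, -0.009, 0.032, -0.0, -0.005]
[452.  85. 131.] [-0.0, -0.011, -0.028, 0.102, -0.0, -0.005]
[458.  85. 152.] [-0.0, -0.023, -0.047, 0.172, -0.0, -0.005]
[466.  86. 173.] [-0.0, -0.037, -0.065, 0.242, -0.001, -0.005]
[476.  86. 194.] [-0.0, -0.053, -0.081, 0.312, -0.001, -0.005]
[487.  86. 213.] [-0.0, -0.07, -0.096, 0.382, -0.001, -0.005]
[501.  86. 231.] [-0.0, -0.088, -0.11, 0.452, -0.001, -0.005]
```

```bash
python3 -m handwheel '[[0,-0.001,-0.009,0.03,0,0,-1],[0,-0.006,-0.018,0.065,0,0,-1],[0,-0.011,-0.028,0.1,0,0,-1],[0,-0.017,-0.038,0.135,0,0,-1],[0,-0.023,-0.047,0.17,0,0,-1],[0,-0.023,-0.047,0.17,0,0,-1]]'
python3 - <<'E'
from h import *
print(read_state()["grasp_force"],read_state()["gripper_width"])
rows([(b2w(handle(t)),orient(.3+.7*t)) for t in np.arange(.35,1.06,.1)])
E
```

```text
clock: 3.9
position: [461.1, 85.4, 161.1]
ee_rot: [0.694, -0.682, 0.16, -0.163]
contact_force: [10.0, -3.6, -5.6]
gripper_width: 9.8
grasp_force: 58.6
58.60544979572296 9.837581464162074
at [461.1  85.4 161.1] q [ 0.43  0.   -1.06  1.16 -0.2  -1.54] t 3.9 F [10.  -3.6 -5.6]
[466.  86. 173.] [-0.0, -0.009, -0.009, 0.083, -0.003, -0.004]
[476.  86. 194.] [-0.0, -0.027, -0.023, 0.153, -0.003, -0.004]
[487.  86. 213.] [-0.0, -0.047, -0.035, 0.223, -0.003, -0.004]
[501.  86. 231.] [-0.0, -0.067, -0.045, 0.293, -0.003, -0.004]
[516.  87. 248.] [-0.0, -0.088, -0.054, 0.363, -0.003, -0.004]
[533.  87. 264.] [-0.0, -0.11, -0.06, 0.433, -0.003, -0.004]
[551.  88. 278.] [-0.0, -0.132, -0.065, 0.503, -0.003, -0.004]
[570.  88. 290.] [-0.001, -0.155, -0.067, 0.573, -0.004, -0.004]
```

Run:
```python
from h import *
rows([(b2w(handle(t)),orient(a)) for t,a in zip(np.arange(.3,.91,.075),[.4,.35,.3,.25,.2,.2,.2,.2,.2])])
```

```text
at [461.1  85.4 161.1] q [ 0.43  0.   -1.06  1.16 -0.2  -1.54] t 3.9 F [10.  -3.6 -5.6]
[460.  85. 162.] [-0.0, 0.001, -0.001, -0.062, -0.002, -0.005]
[464.  86. 177.] [-0.0, -0.01, -0.012, -0.112, -0.002, -0.005]
[470.  86. 191.] [-0.0, -0.021, -0.023, -0.162, -0.002, -0.005]
[477.  86. 205.] [-0.0, -0.034, -0.032, -0.212, -0.002, -0.005]
[485.  86. 218.] [-0.0, -0.047, -0.04, -0.262, -0.002, -0.005]
[495.  86. 231.] [-0.0, -0.061, -0.047, -0.262, -0.002, -0.005]
[506.  87. 243.] [-0.0, -0.076, -0.053, -0.262, -0.002, -0.005]
[518.  87. 254.] [-0.0, -0.092, -0.058, -0.262, -0.002, -0.005]
[530.  87. 264.] [-0.0, -0.108, -0.061, -0.262, -0.002, -0.005]
```

```bash
python3 -m handwheel '[[0,0,-0.001,-0.06,0,0,-1],[0,-0.01,-0.012,-0.11,0,0,-1],[0,-0.021,-0.023,-0.16,0,0,-1],[0,-0.034,-0.032,-0.21,0,0,-1],[0,-0.047,-0.04,-0.26,0,0,-1],[0,-0.061,-0.047,-0.26,0,0,-1],[0,-0.076,-0.053,-0.26,0,0,-1],[0,-0.092,-0.058,-0.26,0,0,-1]]'
python3 - <<'E'
from h import *
print(read_state()["grasp_force"],read_state()["gripper_width"])
rows([(b2w(handle(t)),orient(a)) for t,a in zip(np.arange(.9,1.66,.1),[.2,.2,.2,.2,.2,.2,.2,.2,.2])])
E
```

```text
clock: 4.9
position: [513.9, 89.3, 252.7]
ee_rot: [0.712, -0.696, 0.066, -0.071]
contact_force: [-8.3, 2.6, 6.8]
gripper_width: 9.5
grasp_force: 61.8
61.83416962623596 9.460704834525147
at [513.9  89.3 252.7] q [ 0.54  0.1  -0.38  0.11 -0.92 -0.57] t 4.9 F [-8.3  2.6  6.8]
[530.  87. 264.] [0.003, -0.018, -0.008, 0.006, 0.005, -0.001]
[548.  87. 276.] [0.003, -0.038, -0.016, 0.006, 0.005, -0.001]
[567.  88. 286.] [0.002, -0.058, -0.023, 0.006, 0.005, -0.001]
[587.  88. 295.] [0.002, -0.079, -0.027, 0.006, 0.005, -0.001]
[607.  89. 301.] [0.002, -0.101, -0.029, 0.006, 0.005, -0.001]
[628.  89. 305.] [0.002, -0.122, -0.029, 0.006, 0.005, -0.001]
[650.  90. 307.] [0.002, -0.144, -0.027, 0.006, 0.005, -0.001]
[671.  90. 307.] [0.002, -0.165, -0.023, 0.006, 0.005, -0.001]
```

```bash
python3 -m handwheel '[[0.002,-0.018,-0.008,0,0,0,-1],[0.002,-0.038,-0.016,0,0,0,-1],[0.002,-0.058,-0.023,0,0,0,-1],[0.002,-0.079,-0.027,0,0,0,-1],[0.002,-0.101,-0.029,0,0,0,-1],[0.002,-0.122,-0.029,0,0,0,-1],[0.002,-0.144,-0.027,0,0,0,-1],[0.002,-0.155,-0.025,0,0,0,-1],[0.002,-0.165,-0.023,0,0,0,-1],[0.002,-0.168,-0.023,0,0,0,-1]]'
python3 - <<'E'
from h import *
print(read_state()["grasp_force"],read_state()["gripper_width"])
im,p=cloud("side"); cv2.imwrite("pics/s2.png",im); np.savez("s2.npz",im=im,p=p)
hsv=cv2.cvtColor(im,cv2.COLOR_BGR2HSV); H,S,V=cv2.split(hsv)
m=(H>80)&(H<105)&(S>80)&(p[...,2]>125)&(p[...,0]>560)&(p[...,0]<720)&(p[...,1]<260)&(p[...,1]>-60)
q=p[m]; c=q.mean(0); n=np.linalg.svd(q-c,full_matrices=False)[2][2]; print(len(q),c,n,"lean",np.arctan2(abs(n[0]),abs(n[2])))
rows([])
E
```

```text
clock: 6.15
position: [676.6, 92.9, 307.9]
ee_rot: [0.712, -0.695, 0.067, -0.073]
contact_force: [-1.0, 6.4, 0.6]
gripper_width: 10.0
grasp_force: 66.7
66.70813322067261 10.018941018514623
3736 [663.74736778 108.22468205 206.30381214] [ 0.99909535  0.02322929 -0.03562137] lean 1.5351577975161632
at [676.7  92.9 307.9] q [ 0.4   0.35  0.1   0.07 -1.14 -0.4 ] t 6.2 F [-1.   4.4  1.2]
```

View pics/s2.png

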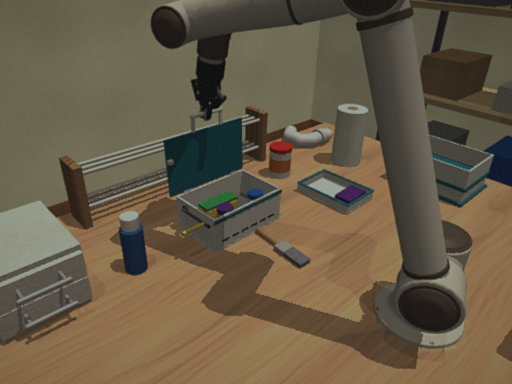

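The lid stands at about 1.61 rad. The purple cap is on the left at (224,208) and the blue cap on the right at (255,193). I release the handle, back off upward, then head for the pin.

```bash
python3 -m handwheel '[[0,0,0,0,0,0,-0.3],[0,0,0,0,0,0,-0.3],[0,0,0,0,0,0,-0.3],[0,0,-0.03,0,0,0,-0.3],[0,0,-0.08,0,0,0,-0.3],[0,0,-0.08,0,0,0,-0.3]]'
python3 - <<'E'
from h import *
P=b2w(pin(0,197)); print(P)
rows([(P+[-10,0,150],orient(.2)),(P+[-10,0,60],orient(.2)),(P,orient(.2))])
f=np.load("s2.npz"); im,p=f["im"],f["p"]; H,S,V=cv2.split(cv2.cvtColor(im,cv2.COLOR_BGR2HSV))
a=(p[...,2]>80)&(p[...,2]<115)&(p[...,0]>480)&(p[...,0]<660)&(p[...,1]>-50)&(p[...,1]<215)
for n,m in (("purple",(H>125)&(H<160)&(S>80)),("blue",(H>105)&(H<125)&(S>120)),("yellow",(H>20)&(H<35)&(S>150)&(p[...,1]>215))):
    q=p[m&(a if n!="yellow" else (p[...,2]>70)&(p[...,0]<600)&(p[...,0]>450))]; q=q[np.isfinite(q).all(1)]
    print(n,len(q),np.round(q.mean(0),1) if len(q) else 0, cv2.minEnclosingCircle(q[:,:2].astype(np.float32)) if len(q) else 0)
E
```

```text
clock: 6.95
position: [662.0, 89.1, 391.0]
ee_rot: [0.711, -0.696, 0.071, -0.075]
contact_force: [-0.2, -0.6, 0.3]
gripper_width: 30.0
grasp_force: 0.0
[511.48394633 283.68300732  90.        ]
at [662.   89.1 391. ] q [ 0.41  0.3   0.22  0.08 -1.3  -0.4 ] t 6.95 F [-0.2 -0.6  0.3]
[505. 284. 221.] [-0.198, 0.184, 0.135, -0.007, 0.003, -0.001]
[505. 284. 131.] [-0.197, 0.203, 0.224, -0.007, 0.003, -0.001]
[515. 284.  71.] [-0.197, 0.205, 0.284, -0.007, 0.003, -0.001]
purple 135 [524.4 149.8 102.9] ((526.3181762695312, 147.7989959716797), 23.982746124267578)
blue 120 [528.4  30.5 102.7] ((530.0308837890625, 24.088104248046875), 26.043106079101562)
yellow 77 [512.4 266.4  92.8] ((513.0236206054688, 263.959716796875), 36.035396575927734)
```

```bash
python3 -m handwheel '[[-0.197,0.184,0.0,0,0,0,-0.3],[-0.197,0.184,0.08,0,0,0,-0.3],[-0.197,0.184,0.135,0,0,0,-0.3],[-0.197,0.184,0.135,0,0,0,-0.3],[-0.197,0.184,0.135,0,0,0,-0.3],[-0.197,0.2,0.2,0,0,0,-0.3],[-0.197,0.203,0.224,0,0,0,-0.3],[-0.197,0.203,0.224,0,0,0,-0.3]]'
python3 - <<'E'
from h import *
im,p=cloud("wrist"); cv2.imwrite("pics/w3.png",im)
H,S,V=cv2.split(cv2.cvtColor(im,cv2.COLOR_BGR2HSV))
m=(H>20)&(H<35)&(S>150)&(V>90)&(p[...,2]>75)&(p[...,2]<110)&(p[...,1]>235); q=p[m]; print(len(q),np.round(np.percentile(q,[3,50,97],axis=0),1) if len(q) else "")
rows([(b2w(pin(0,197)),orient(.2))])
E
```

```text
clock: 7.95
position: [499.9, 281.6, 122.9]
ee_rot: [0.712, -0.696, 0.068, -0.067]
contact_force: [0.7, -0.2, 1.1]
gripper_width: 29.8
grasp_force: 0.0
1278 [[508.8 236.6  91.3]
 [512.9 262.9  94.3]
 [518.2 293.8  95.8]]
at [501.2 282.8 125.2] q [ 0.87  0.33 -0.48  0.24 -0.65 -1.03] t 8.0 F [ 0.7 -0.8  0.9]
[515. 284.  71.] [-0.001, -0.003, 0.056, 0.005, -0.0, -0.001]
```

View pics/w3.png

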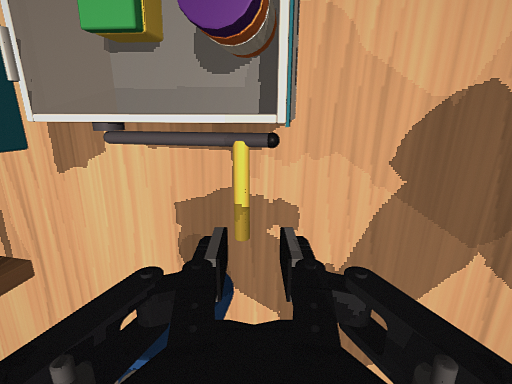

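The yellow pin is at columns 233–249, rows 140–240, between the fingers but slightly left, and the can is behind at lower left, clear. I go 4 mm further inwards along the pin, then descend and grip.

```bash
python3 -m handwheel '[[0.003,-0.003,0.03,0,0,0,-0.3],[0.003,-0.003,0.057,0,0,0,-0.3],[0.003,-0.003,0.057,0,0,0,-0.3],[0.003,-0.003,0.057,0,0,0,-1],[0.003,-0.003,0.057,0,0,0,-1],[0.003,-0.003,0.057,0,0,0,-1],[0.003,-0.003,0.057,0,0,0,-1]]'
python3 - <<'E'
from h import *
print(read_state()["grasp_force"],read_state()["gripper_width"])
rows([(b2w(pin(t,193)),orient(.2)) for t in (.2,.4,.6,.8,1.,1.2,1.4,1.55,1.69)])
E
```

```text
clock: 8.88
position: [518.1, 281.6, 73.4]
ee_rot: [0.711, -0.696, 0.069, -0.074]
contact_force: [9.0, -3.4, -2.1]
gripper_width: 8.5
grasp_force: 58.3
58.34637522697449 8.467730199317598
at [518.1 281.6  73.4] q [ 0.84  0.41 -0.52  0.3  -0.51 -1.06] t 8.88 F [ 9.  -3.4 -2.1]
[517. 280.  90.] [0.002, -0.003, -0.017, -0.002, 0.005, -0.002]
[523. 280. 108.] [0.002, -0.012, -0.033, -0.002, 0.005, -0.002]
[532. 280. 125.] [0.002, -0.024, -0.048, -0.002, 0.005, -0.002]
[544. 280. 140.] [0.001, -0.039, -0.06, -0.002, 0.005, -0.002]
[559. 281. 151.] [0.001, -0.056, -0.068, -0.002, 0.005, -0.002]
[576. 281. 160.] [0.001, -0.074, -0.073, -0.002, 0.005, -0.002]
[594. 282. 165.] [0.001, -0.093, -0.074, -0.002, 0.005, -0.002]
[608. 282. 166.] [0.001, -0.107, -0.073, -0.002, 0.005, -0.002]
[622. 282. 166.] [0.001, -0.12, -0.07, -0.002, 0.005, -0.002]
```

```bash
python3 -m handwheel '[[0.002,-0.004,-0.017,0,0,0,-1],[0.002,-0.013,-0.033,0,0,0,-1],[0.002,-0.025,-0.048,0,0,0,-1],[0.002,-0.04,-0.06,0,0,0,-1],[0.001,-0.057,-0.068,0,0,0,-1],[0.001,-0.075,-0.073,0,0,0,-1],[0.001,-0.094,-0.074,0,0,0,-1],[0.001,-0.11,-0.073,0,0,0,-1],[0.001,-0.124,-0.07,0,0,0,-1],[0.001,-0.126,-0.07,0,0,0,-1]]'
python3 - <<'E'
from h import *
im,p=cloud("side"); cv2.imwrite("pics/s4.png",im[100:330,90:350])
rows([(b2w(pin(1.69,193)),orient(.2))])
print(read_state()["grasp_force"],read_state()["gripper_width"])
E
```

```text
clock: 10.12
position: [625.3, 283.9, 166.7]
ee_rot: [0.711, -0.696, 0.067, -0.073]
contact_force: [-12.3, 5.8, 9.0]
gripper_width: 9.0
grasp_force: 66.5
at [625.2 284.  166.7] q [ 0.71  0.45 -0.13  0.16 -0.84 -0.79] t 10.18 F [-7.4  4.   7.6]
[622. 282. 166.] [0.002, 0.004, 0.0, 0.001, 0.005, -0.001]
66.25433206558228 8.877428198035181
```

```bash
python3 -m handwheel '[[0,0.004,0,0,0,0,-0.3],[0,0.004,0,0,0,0,-0.3],[0,0.004,0,0,0,0,-0.3],[0,0.004,-0.03,0,0,0,-0.3],[0,0.004,-0.08,0,0,0,-0.3],[0,0.004,-0.14,0,0,0,-0.3],[0,0.004,-0.2,0,0,0,-0.3],[0,0.004,-0.2,0,0,0,-0.3]]'
python3 - <<'E'
from h import *
im,p=cloud("side"); cv2.imwrite("pics/s5.png",cv2.resize(im[90:290,100:340],None,fx=2,fy=2))
H,S,V=cv2.split(cv2.cvtColor(im,cv2.COLOR_BGR2HSV))
m=(H>18)&(H<36)&(S>130)&(p[...,2]>120)&(p[...,2]<230)&(p[...,1]>220)&(p[...,1]<320)&(p[...,0]<700); q=p[m]; print(len(q),np.round(np.percentile(q,[3,50,97],axis=0),1) if len(q) else "","expect",b2w(pin(1.69,180)))
m=(H>80)&(H<105)&(S>80)&(p[...,2]>125)&(p[...,0]>560)&(p[...,0]<720)&(p[...,1]<260)&(p[...,1]>-60)
q=p[m]; c=q.mean(0); n=np.linalg.svd(q-c,full_matrices=False)[2][2]; print(len(q),c,n)
rows([(b2w(handle(1.65))+[0,0,70],orient(.2)),(b2w(handle(1.65)),orient(.2))])
E
```

```text
clock: 11.18
position: [583.8, 281.3, 366.4]
ee_rot: [0.711, -0.696, 0.069, -0.077]
contact_force: [0.4, 0.4, -0.2]
gripper_width: 29.9
grasp_force: 0.0
100 [[614.6 231.  179.4]
 [618.5 268.6 186.1]
 [624.7 300.5 189.7]] expect [618.14434648 269.13213171 184.32584685]
3718 [667.54402912 104.90383526 207.1011774 ] [-0.99637731 -0.02541829  0.08115519]
at [582.8 280.8 362.1] q [ 0.76  0.27  0.1   0.14 -1.25 -0.77] t 11.22 F [ 0.1  0.2 -1. ]
[682.  91. 376.] [0.192, -0.096, 0.004, -0.001, 0.005, -0.002]
[682.  91. 306.] [0.193, -0.082, 0.073, -0.001, 0.005, -0.002]
```

View pics/s5.png

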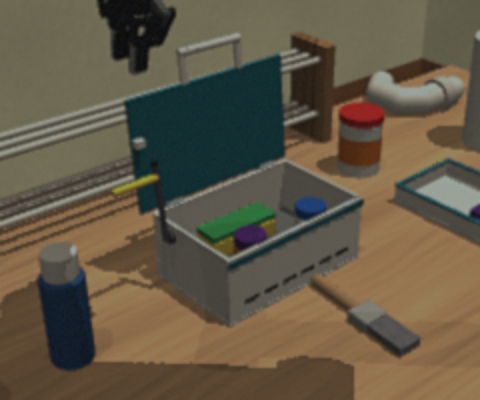

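The stay stands at its stop, with the pin at (150,183) in the crop where it should be. The lid leans at 1.65 rad. Back to the handle.

```bash
python3 -m handwheel '[[0.03,-0.02,-0.03,0,0,0,-0.3],[0.09,-0.05,-0.03,0,0,0,-0.3],[0.15,-0.09,-0.02,0,0,0,-0.3],[0.192,-0.096,0.0,0,0,0,-0.3],[0.192,-0.096,0.0,0,0,0,-0.3],[0.193,-0.084,0.05,0,0,0,-0.3],[0.193,-0.082,0.073,0,0,0,-0.3],[0.193,-0.082,0.073,0,0,0,-0.3],[0.193,-0.082,0.073,0,0,0,-0.3]]'
python3 - <<'E'
from h import *
rows([(b2w(handle(t)),orient(.2)) for t in (1.65,1.6,1.55)])
E
```

```text
clock: 12.35
position: [681.8, 90.4, 304.2]
ee_rot: [0.712, -0.696, 0.069, -0.071]
contact_force: [-0.4, -0.5, 0.4]
gripper_width: 30.1
grasp_force: 0.0
at [681.8  90.4 304.2] q [ 0.4   0.36  0.1   0.08 -1.13 -0.4 ] t 12.35 F [-0.4 -0.5  0.4]
[682.  91. 306.] [-0.0, -0.0, -0.002, 0.002, 0.001, -0.0]
[671.  90. 307.] [-0.0, 0.01, -0.005, 0.002, 0.001, -0.0]
[660.  90. 307.] [-0.0, 0.02, -0.007, 0.002, 0.001, -0.0]
```

```bash
python3 -m handwheel '[[0,0,-0.002,0,0,0,-1],[0,0,-0.002,0,0,0,-1],[0,0,-0.002,0,0,0,-1],[0,0,-0.002,0,0,0,-1]]'
python3 - <<'E'
from h import *
print(read_state()["grasp_force"],read_state()["gripper_width"])
rows([(b2w(handle(t)),orient(.2)) for t in (1.6,1.55,1.5,1.45,1.4,1.35,1.3,1.27,1.24,1.22)])
E
```

```text
clock: 12.85
position: [681.8, 90.3, 306.9]
ee_rot: [0.711, -0.696, 0.069, -0.072]
contact_force: [-0.3, 1.4, 4.8]
gripper_width: 9.8
grasp_force: 58.7
58.74489605426788 9.81560034453828
at [681.8  90.3 306.9] q [ 0.4   0.35  0.11  0.08 -1.14 -0.4 ] t 12.85 F [-0.3  1.4  4.8]
[671.  90. 307.] [-0.0, 0.01, -0.002, -0.0, 0.002, -0.001]
[660.  90. 307.] [-0.0, 0.021, -0.005, -0.0, 0.002, -0.001]
[650.  90. 307.] [-0.0, 0.032, -0.007, -0.0, 0.002, -0.001]
[639.  90. 306.] [-0.0, 0.042, -0.008, -0.0, 0.002, -0.001]
[628.  89. 305.] [-0.0, 0.053, -0.009, -0.0, 0.002, -0.001]
[618.  89. 303.] [-0.0, 0.064, -0.009, -0.0, 0.002, -0.001]
[607.  89. 301.] [-0.0, 0.074, -0.009, -0.0, 0.002, -0.001]
[601.  89. 299.] [-0.0, 0.081, -0.009, -0.0, 0.002, -0.001]
[595.  89. 297.] [-0.0, 0.087, -0.008, -0.0, 0.002, -0.001]
[591.  88. 296.] [-0.0, 0.092, -0.007, -0.0, 0.002, -0.001]
```

```bash
python3 -m handwheel '[[0,0.01,-0.002,0,0,0,-1],[0,0.021,-0.005,0,0,0,-1],[0,0.032,-0.007,0,0,0,-1],[0,0.042,-0.008,0,0,0,-1],[0,0.053,-0.009,0,0,0,-1],[0,0.064,-0.009,0,0,0,-1],[0,0.072,-0.009,0,0,0,-1],[0,0.078,-0.009,0,0,0,-1],[0,0.082,-0.009,0,0,0,-1],[0,0.085,-0.009,0,0,0,-1]]'
python3 - <<'E'
from h import *
rows([(b2w(handle(t)),orient(.2)) for t in (1.27,1.24,1.22)])
E
```

```text
clock: 14.1
position: [596.2, 88.1, 297.1]
ee_rot: [0.711, -0.696, 0.068, -0.071]
contact_force: [4.4, 1.0, 1.0]
gripper_width: 10.1
grasp_force: 60.1
at [596.2  88.1 297.1] q [ 0.46  0.21 -0.12  0.09 -1.06 -0.47] t 14.1 F [4.4 1.  1. ]
[601.  89. 299.] [-0.0, -0.005, -0.001, 0.003, 0.001, -0.001]
[595.  89. 297.] [-0.0, 0.001, -0.001, 0.003, 0.001, -0.001]
[591.  88. 296.] [-0.0, 0.006, -0.0, 0.003, 0.001, -0.001]
```

```bash
python3 -m handwheel '[[0,0.002,0,0,0,0,-1],[0,0.004,0,0,0,0,-1],[0,0.004,0,0,0,0,-1]]'
python3 - <<'E'
from h import *
im,p=cloud("side"); cv2.imwrite("pics/s6.png",cv2.resize(im[90:290,100:340],None,fx=2,fy=2))
H,S,V=cv2.split(cv2.cvtColor(im,cv2.COLOR_BGR2HSV))
m=(H>80)&(H<105)&(S>80)&(p[...,2]>130)&(p[...,0]>560)&(p[...,0]<720)&(p[...,1]<260)&(p[...,1]>-60)
q=p[m]; c=q.mean(0); n=np.linalg.svd(q-c,full_matrices=False)[2][2]; n*=np.sign(n[0]); print(len(q),c,n,"theta",np.arctan2(n[0],n[2]))
E
```

```text
clock: 14.48
position: [592.6, 87.9, 296.4]
ee_rot: [0.711, -0.696, 0.068, -0.071]
contact_force: [5.0, 1.6, 2.3]
gripper_width: 10.3
grasp_force: 59.5
2577 [623.81500806 104.6966119  207.74390317] [0.93907357 0.02167377 0.34303218] theta 1.2205674770608517
```

View pics/s6.png

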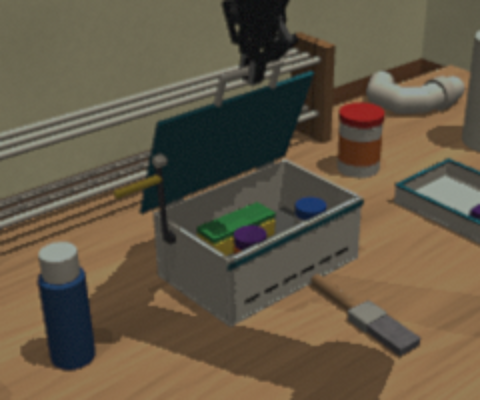

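Lid at about 1.22–1.23 rad, with the stay's tip under the lid beside the cleat at (160,160). A little further down will show from the force whether it is bearing.

```bash
python3 -m handwheel '[[0,0.003,0,0,0,0,-1],[0,0.005,0.001,0,0,0,-1],[0,0.005,0.001,0,0,0,-1]]'; python3 -m handwheel '[[0,0.003,0,0,0,0,-1],[0,0.004,0.001,0,0,0,-1],[0,0.004,0.001,0,0,0,-1]]'
```

```text
clock: 14.9
position: [589.7, 87.7, 295.5]
ee_rot: [0.711, -0.696, 0.07, -0.073]
contact_force: [10.4, -1.2, 1.4]
gripper_width: 9.9
grasp_force: 59.5
clock: 15.28
position: [587.6, 87.6, 294.8]
ee_rot: [0.711, -0.695, 0.071, -0.074]
contact_force: [14.2, -1.1, 2.5]
gripper_width: 9.8
grasp_force: 59.6
```

Force has climbed to 14 N, so it is bearing on the stay. I ease back and release.

```bash
python3 -m handwheel '[[0,-0.005,-0.001,0,0,0,-1],[0,-0.007,-0.001,0,0,0,-1],[0,-0.007,-0.001,0,0,0,-0.8],[0,-0.007,-0.001,0,0,0,-0.6],[0,-0.007,-0.001,0,0,0,-0.3],[0,-0.007,-0.001,0,0,0,-0.3],[0,-0.007,-0.03,0,0,0,-0.3],[0,-0.007,-0.08,0,0,0,-0.3],[0,-0.007,-0.11,0,0,0,-0.3],[0,-0.007,-0.11,0,0,0,-0.3]]'
python3 - <<'E'
from h import *
im,p=cloud("side"); cv2.imwrite("pics/s7.png",cv2.resize(im[90:290,100:340],None,fx=2,fy=2))
H,S,V=cv2.split(cv2.cvtColor(im,cv2.COLOR_BGR2HSV))
m=(H>80)&(H<105)&(S>80)&(p[...,2]>130)&(p[...,0]>560)&(p[...,0]<720)&(p[...,1]<260)&(p[...,1]>-60)
q=p[m]; c=q.mean(0); n=np.linalg.svd(q-c,full_matrices=False)[2][2]; n*=np.sign(n[0]); print(len(q),c,n,"theta",np.arctan2(n[0],n[2]))
imS,P=cloud("scene"); Hs,Ss,Vs=cv2.split(cv2.cvtColor(imS,cv2.COLOR_BGR2HSV))
for nm,(p,H,S) in dict(side=(p,H,S),scene=(P,Hs,Ss)).items():
    a=(p[...,0]>470)&(p[...,0]<620)&(p[...,1]>-40)&(p[...,1]<215)&(p[...,2]>98)&(p[...,2]<115)&(H>125)&(H<165)&(S>70); q=p[a]
    if len(q)>5: print(nm,"purple",len(q),q.mean(0),cv2.minEnclosingCircle(q[:,:2].astype(np.float32)))
rows([((480,150,260),orient(.2))])
E
```

```text
clock: 16.52
position: [568.3, 87.1, 404.1]
ee_rot: [0.711, -0.696, 0.068, -0.072]
contact_force: [-0.3, 0.3, -0.7]
gripper_width: 29.6
grasp_force: 0.0
2667 [626.49932607 104.3336781  208.4342101 ] [0.94750386 0.02229629 0.318966  ] theta 1.2460743412239983
side purple 127 [524.61879262 148.30532534 103.49339566] ((526.368896484375, 146.45684814453125), 26.721635818481445)
at [567.8  87.  400.5] q [ 0.48  0.13  0.03  0.09 -1.3  -0.47] t 16.62 F [-0.3  0.8 -0.7]
[484. 150. 241.] [-0.065, 0.112, 0.14, 0.007, 0.001, -0.001]
```

The lid rests propped at 1.246 rad. Next I move to a look pose above the jar, with the fingers closing along y.

Run:
```python
from h import *
rows([((500,100,330),orient(.2,spin=-np.pi/2)),((520,147,185),orient(.2,spin=-np.pi/2))])
```

```text
at [567.8  87.  400.5] q [ 0.48  0.13  0.03  0.09 -1.3  -0.47] t 16.62 F [-0.3  0.8 -0.7]
[504. 100. 311.] [-0.014, 0.08, 0.075, 0.005, 0.006, -1.572]
[524. 147. 166.] [-0.061, 0.087, 0.222, 0.005, 0.006, -1.572]
```

```bash
python3 -m handwheel '[[-0.014,0.06,0,0,0,-0.17,0.6],[-0.014,0.08,0.03,0,0,-0.35,0.6],[-0.014,0.08,0.075,0,0,-0.52,0.6],[-0.02,0.08,0.075,0,0,-0.7,0.6],[-0.03,0.08,0.1,0,0,-0.87,0.6],[-0.04,0.084,0.12,0,0,-1.04,0.6],[-0.061,0.087,0.14,0,0,-1.22,0.6],[-0.061,0.087,0.16,0,0,-1.39,0.6],[-0.061,0.087,0.18,0,0,-1.57,0.6],[-0.061,0.087,0.18,0,0,-1.57,0.6]]'
python3 - <<'E'
from h import *
im,p=cloud("wrist"); cv2.imwrite("pics/w8.png",im)
H,S,V=cv2.split(cv2.cvtColor(im,cv2.COLOR_BGR2HSV))
a=(p[...,0]>470)&(p[...,0]<590)&(p[...,1]>60)&(p[...,1]<215)&(p[...,2]>98)&(p[...,2]<112)&(H>125)&(H<165)&(S>70); q=p[a]
print("purple",len(q),q.mean(0),cv2.minEnclosingCircle(q[:,:2].astype(np.float32)),cv2.minAreaRect(q[:,:2].astype(np.float32)))
J=np.array([*cv2.minEnclosingCircle(q[:,:2].astype(np.float32))[0],92])
rows([(J+[-4,0,40],orient(.2,spin=-np.pi/2)),(J,orient(.2,spin=-np.pi/2))]); print(read_state()["gripper_width"])
E
```

```text
clock: 17.88
position: [515.4, 146.0, 205.2]
ee_rot: [0.995, 0.009, 0.094, 0.0]
contact_force: [-0.5, -0.7, 0.5]
gripper_width: 68.8
grasp_force: 0.0
purple 1860 [526.87465244 143.9252352  104.64463279] ((526.4489135742188, 143.64404296875), 23.38822364807129) ((526.5075073242188, 144.1458282470703), (45.504676818847656, 45.02934265136719), 45.59079360961914)
at [516.3 146.5 206.8] q [ 0.64  0.17 -0.44  0.15 -0.82  0.85] t 17.93 F [ 0.8 -0.6  0.7]
[526. 144. 113.] [-0.008, 0.003, 0.094, 0.002, 0.008, -0.005]
[530. 144.  73.] [-0.012, 0.003, 0.134, 0.002, 0.008, -0.005]
68.59013717369768
```

View pics/w8.png

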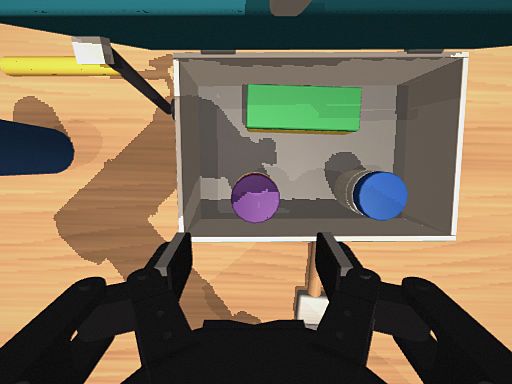

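The purple cap is at (255,198), centre (526.5, 144, 105), radius 23 as it should be, with clear space on either side for the fingers. The stay tip is under the lid at the cleat (92,50). I descend and grip.

```bash
python3 -m handwheel '[[-0.008,0.003,0.05,0,0.008,-0.005,0.6],[-0.008,0.003,0.094,0,0.008,-0.005,0.6],[-0.01,0.003,0.115,0,0.008,-0.005,0.6],[-0.012,0.003,0.134,0,0.008,-0.005,0.6],[-0.012,0.003,0.134,0,0.008,-0.005,0.6],[-0.012,0.003,0.134,0,0.008,-0.005,-1],[-0.012,0.003,0.134,0,0.008,-0.005,-1],[-0.012,0.003,0.134,0,0.008,-0.005,-1],[-0.012,0.003,0.134,0,0.008,-0.005,-1]]'
python3 - <<'E'
from h import *
s=read_state();print(s["grasp_force"],s["gripper_width"]); p=s["position"]
Rt=orient(.2,spin=-np.pi/2)
rows([(p+[0,0,60],Rt),(p+[-40,0,160],Rt),(p+[-40,-220,160],Rt)],off=0)
E
```

```text
clock: 19.05
position: [532.6, 145.2, 76.4]
ee_rot: [0.995, 0.013, 0.103, -0.002]
contact_force: [-1.0, -1.5, 6.7]
gripper_width: 45.6
grasp_force: 62.1
62.08588421514605 45.5821653887723
at [532.6 145.2  76.4] q [ 0.61  0.35 -0.62  0.27 -0.44  0.75] t 19.05 F [-1.  -1.5  6.7]
[533. 145. 136.] [0.012, -0.0, -0.059, -0.002, -0.007, 0.003]
[493. 145. 236.] [-0.006, -0.001, -0.165, -0.002, -0.007, 0.003]
[493. -75. 236.] [-0.012, 0.219, -0.166, -0.002, -0.007, 0.003]
```

```bash
python3 -m handwheel '[[0.004,0,-0.02,0,0,0,-1],[0.008,0,-0.04,0,0,0,-1],[0.014,0,-0.07,0,0,0,-1],[0.02,0,-0.1,0,0,0,-1],[0.014,0,-0.13,0,0,0,-1],[0.004,0,-0.15,0,0,0,-1],[-0.006,0,-0.165,0,0,0,-1],[-0.006,0,-0.165,0,0,0,-1]]'
python3 - <<'E'
from h import *
s=read_state();print(s["grasp_force"],s["gripper_width"])
im,P=cloud("scene"); H,S,V=cv2.split(cv2.cvtColor(im,cv2.COLOR_BGR2HSV)); np.savez("sc9.npz",im=im,p=P)
im2,p=cloud("side"); h,sx,v=cv2.split(cv2.cvtColor(im2,cv2.COLOR_BGR2HSV))
m=(h>80)&(h<105)&(sx>80)&(p[...,2]>15)&(p[...,2]<45)&(p[...,0]>300)&(p[...,0]<650)&(p[...,1]<-180)&(p[...,1]>-420)
print("tray side",m.sum(),cv2.minAreaRect(p[m][:,:2].astype(np.float32)))
m=(H>80)&(H<105)&(S>80)&(P[...,2]>28)&(P[...,2]<45)&(P[...,0]>330)&(P[...,0]<620)&(P[...,1]<-180)&(P[...,1]>-420)
print("tray scene",m.sum(),cv2.minAreaRect(P[m][:,:2].astype(np.float32)))
for n,(H,S,P) in dict(side=(h,sx,p),scene=(H,S,P)).items():
    m=(H>125)&(H<160)&(S>80)&(P[...,2]>33)&(P[...,2]<50)&(P[...,0]>330)&(P[...,0]<520)&(P[...,1]<-200); print(n,"soap",m.sum(),cv2.minAreaRect(P[m][:,:2].astype(np.float32)))
m=(h>80)&(h<105)&(sx>80)&(p[...,2]>130)&(p[...,0]>560)&(p[...,0]<720)&(p[...,1]<260)&(p[...,1]>-60)
q=p[m]; c=q.mean(0); n=np.linalg.svd(q-c,full_matrices=False)[2][2]; n*=np.sign(n[0]); print("theta",np.arctan2(n[0],n[2]))
E
```

```text
clock: 20.05
position: [491.7, 143.8, 235.6]
ee_rot: [0.995, 0.013, 0.102, -0.002]
contact_force: [1.2, 0.0, -2.8]
gripper_width: 45.6
grasp_force: 62.5
62.45753009237205 45.56665353101333
tray side 251 ((469.2584228515625, -294.71026611328125), (212.212890625, 158.0343780517578), 2.686239719390869)
tray scene 476 ((471.8224792480469, -298.9410095214844), (212.59933471679688, 149.8287353515625), 1.2548335790634155)
side soap 281 ((404.7220458984375, -290.6881103515625), (59.31834411621094, 107.19722747802734), 5.291658878326416)
scene soap 639 ((407.75958251953125, -294.86773681640625), (63.453189849853516, 98.95407104492188), 3.7121362686157227)
theta 1.2461109893798905
```

Lid still at 1.246 rad, and the jar is held. The tray's centre is at about (470.5, -297), so the jar should go to about (518, -296).

Run:
```python
from h import *
Rt=orient(.2,spin=-np.pi/2)
rows([((524,-295,236),Rt)],off=0)
```

```text
at [491.9 143.6 234.4] q [ 0.67  0.09 -0.45  0.16 -0.87  0.83] t 20.15 F [-0.4  0.2 -2.7]
[ 524. -295.  236.] [0.02, 0.439, 0.003, -0.001, -0.003, 0.003]
```

```bash
python3 -m handwheel '[[0,0.03,0,0,0,0,-1],[0.002,0.08,0,0,0,0,-1],[0.005,0.13,0,0,0,0,-1],[0.008,0.19,0,0,0,0,-1],[0.012,0.25,0,0,0,0,-1],[0.015,0.31,0,0,0,0,-1],[0.018,0.37,0,0,0,0,-1],[0.02,0.41,0,0,0,0,-1],[0.02,0.439,0,0,0,0,-1],[0.02,0.439,0,0,0,0,-1]]'
python3 - <<'E'
from h import *
Rt=orient(.2,spin=-np.pi/2)
rows([((524,-295,90),Rt),((524,-295,59),Rt)],off=0); print(read_state()["gripper_width"])
E
```

```text
clock: 21.4
position: [523.1, -296.8, 236.7]
ee_rot: [0.995, 0.011, 0.1, -0.002]
contact_force: [-0.3, 0.7, -2.9]
gripper_width: 45.3
grasp_force: 62.6
at [ 523.1 -296.8  236.7] q [-0.28  0.26 -0.15 -0.07 -0.97  1.91] t 21.4 F [-0.3  0.7 -2.9]
[ 524. -295.   90.] [-0.028, -0.002, 0.144, -0.001, -0.001, -0.001]
[ 524. -295.   59.] [-0.035, -0.001, 0.174, -0.001, -0.001, -0.001]
45.32158269620558
```

```bash
python3 -m handwheel '[[-0.006,0,0.03,0,0,0,-1],[-0.014,0,0.07,0,0,0,-1],[-0.022,0,0.11,0,0,0,-1],[-0.028,0,0.144,0,0,0,-1],[-0.031,0,0.158,0,0,0,-1],[-0.034,0,0.168,0,0,0,-1],[-0.035,0,0.174,0,0,0,-1],[-0.035,0,0.174,0,0,0,-1],[-0.035,0,0.174,0,0,0,-1]]'
```

```text
clock: 22.52
position: [525.1, -294.8, 62.6]
ee_rot: [0.995, 0.013, 0.103, -0.001]
contact_force: [0.1, 0.1, -2.0]
gripper_width: 46.0
grasp_force: 62.6
```

```bash
python3 -m handwheel '[[0,0,0.001,0,0,0,-1],[0,0,0.002,0,0,0,-1],[0,0,0.002,0,0,0,-1]]'
```

```text
clock: 22.9
position: [524.9, -294.5, 59.6]
ee_rot: [0.995, 0.013, 0.102, -0.002]
contact_force: [-0.0, -0.4, -2.5]
gripper_width: 45.6
grasp_force: 62.6
```

Not touching yet (contact expected at about z 56), so I continue in small steps.

```bash
python3 -m handwheel '[[0,0,0.001,0,0,0,-1],[0,0,0.002,0,0,0,-1],[0,0,0.002,0,0,0,-1]]'; python3 -m handwheel '[[0,0,0.001,0,0,0,-1],[0,0,0.002,0,0,0,-1],[0,0,0.002,0,0,0,-1]]'
```

```text
clock: 23.28
position: [525.2, -294.5, 57.5]
ee_rot: [0.995, 0.013, 0.102, -0.002]
contact_force: [-0.4, -0.2, -2.3]
gripper_width: 45.7
grasp_force: 62.6
clock: 23.65
position: [525.9, -294.6, 56.5]
ee_rot: [0.995, 0.013, 0.102, -0.001]
contact_force: [-2.4, 1.4, 3.4]
gripper_width: 44.9
grasp_force: 63.2
```

It touches down now. I open and back off along the fingers.

```bash
python3 -m handwheel '[[0,0,0,0,0,0,0.2],[0,0,0,0,0,0,0.5],[0,0,0,0,0,0,0.6],[0,0,0,0,0,0,0.6],[0,0,-0.03,0,0,0,0.6],[0,0,-0.08,0,0,0,0.6],[0,0,-0.14,0,0,0,0.6],[0,0,-0.18,0,0,0,0.6],[0,0,-0.18,0,0,0,0.6]]'
python3 - <<'E'
from h import *
s=read_state(); print(s["joint_vel"].round(3))
im,P=cloud("scene"); H,S,V=cv2.split(cv2.cvtColor(im,cv2.COLOR_BGR2HSV)); cv2.imwrite("pics/sc10.png",cv2.resize(im[120:330,90:350],None,fx=2,fy=2))
im2,p=cloud("side"); h,sx,v=cv2.split(cv2.cvtColor(im2,cv2.COLOR_BGR2HSV))
for n,(a,b,c) in dict(scene=(H,S,P),side=(h,sx,p)).items():
    m=(a>125)&(a<165)&(b>70)&(c[...,0]>470)&(c[...,0]<580)&(c[...,1]<-230)&(c[...,1]>-360)&(c[...,2]>78); q=c[m]
    if len(q)>5: print(n,"cap",len(q),cv2.minEnclosingCircle(q[:,:2].astype(np.float32)),np.percentile(q[:,2],[5,50,95]))
m=(h>80)&(h<105)&(sx>80)&(p[...,2]>130)&(p[...,0]>560)&(p[...,0]<720)&(p[...,1]<260)&(p[...,1]>-60)
q=p[m]; c=q.mean(0); n=np.linalg.svd(q-c,full_matrices=False)[2][2]; n*=np.sign(n[0]); print("theta",np.arctan2(n[0],n[2]))
E
```

```text
clock: 24.78
position: [490.6, -296.3, 236.5]
ee_rot: [0.994, 0.013, 0.106, 0.0]
contact_force: [0.0, -0.0, -1.1]
gripper_width: 68.4
grasp_force: 0.0
[ 0.006  0.059 -0.07  -0.034  0.017  0.001]
scene cap 208 ((506.9925842285156, -293.3656005859375), 38.495338439941406) [80.99685577 85.73326132 88.72747452]
side cap 70 ((491.11614990234375, -283.1641540527344), 45.62406539916992) [79.73690622 82.90316963 86.44241703]
theta 1.2438621800541156
```

View pics/sc10.png

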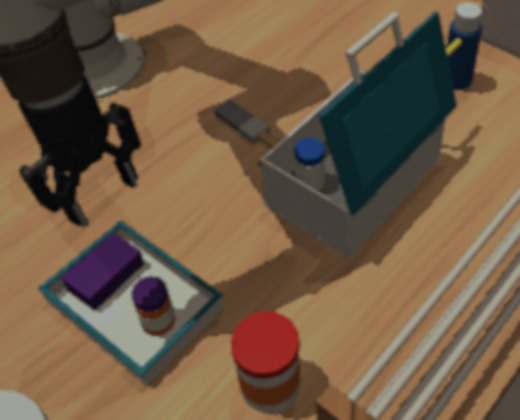

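The jar stands upright in the free end of the tray (cap at (150,292) in the crop, top at z about 85 as it should be). The lid is propped and everything else looks untouched, so I hand in.

```bash
python3 -m handwheel '[[0,0,0,0,0,0,0.6],[0,0,0,0,0,0,0.6]]' | head -1; python3 -c "
from bench import job_done; print(job_done())"
```

```text
clock: 25.12
the job is handed in; nothing more can be done
None
```

I handed the job in at about 25 s: the lid is propped on the raised stay at about 1.24 rad, and the orange jar stands upright in the free end of the tray; the hand-in returned no verdict.

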